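# Unbolt and open the second leaf of the mould cupboard

## Task

The low white mould cupboard on the bench has one of its two leaves standing open already, but the full-width moulds inside will not come out past the other one. Slide the flush bolt of the shut leaf fully down out of the cupboard's top, then swing that leaf wide open, about square to the front or further, and leave it standing so with the bolt still drawn down. Do not disturb the things standing on, in and around the cupboard.

Things in the scene. Friction and masses are not known exactly. Their poses are not given: they have to be found in the camera images.
- cupboard: White bench-top cupboard, fixed: 400 wide, 277 high, its flat top 290 deep. Origin: on the bench under its middle. Its -x axis points out of the front, y runs along the front (+y: left for someone facing it), z up. Shut leaves' front is at x = -135 mm; the 22 mm thick top overhangs that by 20 mm, its underside at z = 255 mm. The shut leaf is on the -y side; the other, on the +y side, stands open.
- passive_leaf (a joint): Angle of the shut right-hand leaf about its upright hinge, rad: 0 shut, grows as its free edge (at the cupboard's middle) swings out of the front; stops at 1.95. Leaf 192 wide, 221 high (z 30 to 251 mm), 18 thick, about 0.5 to 1.1 kg; hinge friction about 0.12 N m, so it stays where it is left. No handle: pull it by the bolt's knob or by its free edge. Locked while the bolt is up.
- flush_bolt (a joint): Travel of the bolt on the passive leaf, m: about 0 (0 to 0.004) when shot up into the cupboard's top, grows as its knob is slid straight down, stops at 0.026. Clear of the top from 0.015 on. Slides with about 4 N of friction and stays where it is left.
- bolt_knob (a point): Middle of the round head of the bolt's steel knob: 22 mm across, 18 mm long, on an 11 mm neck, its axis square to the leaf; it projects 36 mm from the leaf's face and this point lies 27 mm off the face, 157 mm from the hinge line along the leaf, 185 mm above the bench when the bolt reads 0. Its frame turns with the leaf: -x out of the leaf's front, +y from hinge to free edge, z up.
- passive_hinge (a point): Point on the passive leaf's upright hinge line, in the middle of the leaf's thickness (9 mm behind its front face), 140 mm above the bench. Its frame turns with the leaf: -x out of the leaf's front, +y from the hinge towards the free edge, z up.
- passive_edge (a point): Middle of the passive leaf's free upright edge, 193 mm from the hinge line, in the middle of the 18 mm thickness, 140 mm above the bench. Beside it the cupboard is open, as the other leaf stands open; the inside is clear for 55 mm behind the leaf's back.
- bench_mould: Bystander: brown chocolate mould, 275 x 135 x 24 mm, lying on the bench before the cupboard, beneath the leaf's sweep (the leaf clears it by 6 mm). Origin: centre of its underside.
- inner_moulds: Bystander: pile of three clear moulds, 275 x 135 x 72 mm, standing on the cupboard's floor. Origin: centre of its underside.
- top_jar: Bystander: amber jar, 80 mm across, 125 high, on the cupboard's top near its front edge. Origin: centre of its underside.
- mixing_bowl: Bystander: steel bowl, 210 mm across, 95 high, on the bench at the robot's left. Origin: centre of its underside.
- tub: Bystander: cream plastic tub with lid, 138 x 108 x 72 mm, on the bench at the robot's left. Origin: centre of its underside.
- beaker: Bystander: clear plastic beaker, 84 mm across, 120 high, on the bench at the robot's left. Origin: centre of its underside.
- spatula: Bystander: spatula 240 mm long with a wooden handle, lying on the bench at the robot's left. Origin: middle of its length, on the bench.

How it is judged:
By the outcome, as a careful person would: the job done as asked, in the order asked, and still so for the second after the job is handed in, with the robot touching nothing.
It also fails if it takes over 48 s, if anything falls off the work surface, if the arm or the gripper's body presses on something with over 40 N, if the wrist force passes 120 N, or if a joint passes its speed limit or range.

## Robot

A 6-joint arm with a two-finger parallel gripper is mounted at the origin on the work surface. World frame = base frame: x ahead of the robot, y to its left, z up, the work surface at z = 0. Lengths are in mm, angles in rad, forces in N, time in s.
With the tool pointing down it reaches from about 350 to 775 mm from the base axis. Payload 7.3 kg.
Tool frame: the origin (TCP) lies on the centre line of the jaws, within the pads' length; the fingertips stand 22 mm ahead of it and the grasp point (between the pads) lies 3 mm ahead of it; z points along the fingers, y is the direction in which the jaws open and shut (so a half turn about z gives the same grasp; the last joint's range is limited). The gripper opens to 92 mm and grips with 3 to 60 N. Pads are 19 mm wide; open, the fingers measure 130 mm over their backs; the gripper's body (75 mm by 190 mm) begins 47 mm behind the grasp point.
Start: joints at [-0.146, 0.342, 1.524, -0, 1.275, -0.146], TCP at [525.017, 0.02, 248.741] pointing down, gripper open.
Joint ranges: [-2.53, 2.53], [-0.77, 2.02], [0.04, 2.7], [-1, 4.14], [0.28, 2.66], [-3.11, 3.11]. Speed limits (rad/s): [2.57, 2.57, 3.14, 3.14, 3.14, 3.14].

## Interface

Orientations are given as a unit quaternion [w, x, y, z].
In Python, from workcell import sense, get_image, camera_info, order gives the robot as it stands.
- The arm moves only by the tool carry_out, never from a script. Its argument "commands" is a list that holds one entry, the list of rows, each a list of 7 numbers: the shift along the world's x, y, z in mm, then the turn, a rotation vector about the world's x, y, z in rad, then the opening, from 0 (shut) to 1 (fully open). In form: [[[tx, ty, tz, ax, ay, az, gripper], ...]]. A call has 1 to 12 rows; each row is the pose to reach, as a shift and turn from the pose commanded when the call began; what a row does not reach only later rows make up. A row lasts 1/12 s, in which the tool goes at most 41.7 mm and 7.16 degrees, less where a joint would pass 70% of its speed; a pose out of reach is approached as far as the arm can. A call with a gripper value outside its range is refused whole. The fingers move at their own pace and stop on an object; "grip_force" is the grip in N (left out, the last holds). Time passes only in rows, so rows that repeat a pose let the fingers close. It gives the time, the measured TCP pose, the force and the opening at its end, in the units of the state.
- sense(): the state, without advancing time (a new reading comes with each control period).
- get_image(name): name is "scene" or "side" or "wrist"; returns the picture (480x640x3 uint8, blue, green, red); there is no depth.
- camera_info(name): a dict with "fx", "fy", "cx", "cy" (pixels), "distortion" ([k1, k2, p1, p2, k3] as OpenCV has them; the pictures are not rectified), "R" (3x3) and "t" (3): a world point X has camera coordinates R X + t. Camera axes: x right, y down, z forward; pixel columns grow to the right and rows downward; lengths in mm; the calibration is good to about 2 mm. A picture is of the moment at which its call begins: read the wrist's pose just before it. camera_info takes no time and is no camera call; for the wrist camera it gives the pose at the moment of the call.
- order.hand_in(): hands the job in, once; it reports no verdict.
The state is a dict: "clock": time; "joint_positions": joint angles; "joint_velocities": joint speeds; "joint_torque": joint torques, N m; "tcp_pos": TCP position; "tool_rot": TCP orientation; "wrist_force": force on the tool from outside, world axes, zero at the start; "ft_torque": the same for the moment, N m; "width": opening from 0.0 (shut) to 1.0 (fully open).
Only numpy, scipy, OpenCV 4.12 (cv2) and the standard library are available. Lean on these libraries where they do the work, as an engineer would, in place of code of your own. Each camera call takes 0.05 s, during which the arm holds its last target. There are 200 camera calls.

## Working session

There is one attempt and no reset: what is moved stays moved. The work goes in short steps, Python scripts to look and compute and a tool call to move; the robot and the scene stay as the last step left them, time stands still between calls to the robot, and variables do not carry over. Pictures are saved under pics/ and viewed, about 8 in all and at most 12, crops included, and the job is handed in when it is done.

Besides the shell and the picture viewer there is one more tool, called after "Emit:" as name(argument=value, ...), one argument or row to a line, values as JSON. carry_out: Moves the arm, as the interface text tells. Its arguments: {"type":"object","properties":{"commands":{"type":"array"},"grip_force":{"type":"number"}},"required":["commands"]}

```bash
mkdir -p pics; ls
python3 - <<'E'
from workcell import sense,get_image,camera_info
import cv2,numpy as np
print(sense())
for n in("scene","side","wrist"):
    c=camera_info(n); print(n,{k:np.round(v,3).tolist() for k,v in c.items() if k not in()})
    cv2.imwrite(f"pics/{n}0.png",get_image(n))
E
```

```text
pics
{'clock': 0.0, 'joint_positions': array([-1.46027420e-01,  3.42720368e-01,  1.52504421e+00,  1.77498537e-05,
        1.27540608e+00, -1.46029051e-01]), 'joint_velocities': array([-4.52457311e-04,  1.21384800e-04, -1.32305381e-03,  7.26711133e-05,
       -2.07778092e-04,  1.08597974e-03]), 'joint_torque': array([ 7.61924657e-04, -4.31245601e+01, -2.44219762e+01,  7.17750052e-02,
        5.59406646e-02, -1.04314388e-04]), 'tcp_pos': array([5.24612426e+02, 6.99473573e-02, 2.48036676e+02]), 'tool_rot': array([-6.38216255e-04,  7.07107816e-01,  7.07105306e-01, -4.63977285e-04]), 'wrist_force': array([ 0.50236743,  0.12811543, -0.15378449]), 'ft_torque': array([-0.0447583 ,  0.05830456, -0.01694542]), 'width': 1.0035840821989328}
scene {'fx': 445.715, 'fy': 445.715, 'cx': 317.669, 'cy': 244.295, 'distortion': [-0.01, 0.0, 0.0, 0.0, 0.0], 'R': [[-0.611, 0.792, -0.004], [0.551, 0.421, -0.721], [-0.569, -0.442, -0.693]], 't': [287.528, -200.708, 1494.392]}
side {'fx': 501.087, 'fy': 501.087, 'cx': 318.17, 'cy': 230.623, 'distortion': [-0.063, 0.0, 0.0, 0.0, 0.0], 'R': [[-0.516, 0.856, -0.007], [0.812, 0.487, -0.321], [-0.272, -0.172, -0.947]], 't': [260.273, -438.687, 1536.243]}
wrist {'fx': 411.959, 'fy': 411.959, 'cx': 325.032, 'cy': 242.485, 'distortion': [-0.057, 0.0, 0.0, 0.0, 0.0], 'R': [[1.0, -0.001, 0.0], [-0.001, -0.964, 0.264], [0.0, -0.264, -0.964]], 't': [-524.683, -32.503, 389.291]}
```

View pics/scene0.png

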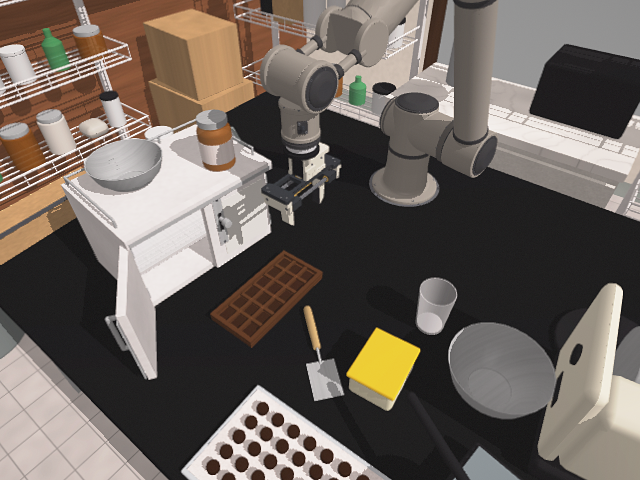

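View pics/side0.png

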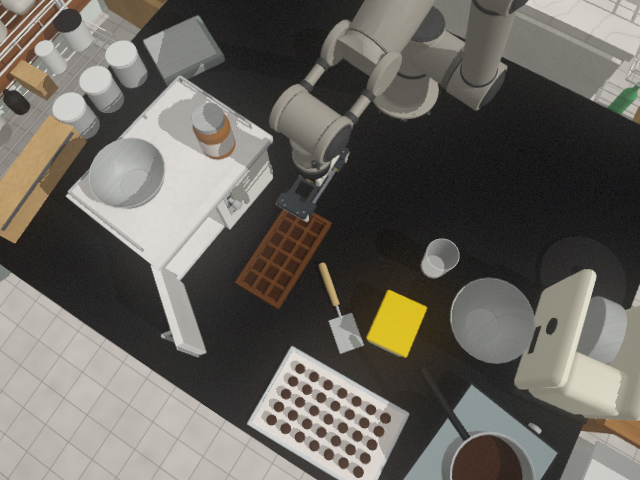

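The side view shows the cupboard top's corners near (68,193), (164,277), (272,140) and (180,78). The knob is near (232,203), and in the scene view it is near (225,222). Next I'll cast rays and zoom in.

```bash
cat > h.py <<'E'
import numpy as np,cv2
from workcell import sense,get_image,camera_info
def K(c): return np.array([[c['fx'],0,c['cx']],[0,c['fy'],c['cy']],[0,0,1.]])
def ray(c,px):
    u=cv2.undistortPoints(np.array(px,float).reshape(-1,1,2),K(c),np.array(c['distortion'])).reshape(-1,2)
    R=np.array(c['R']);t=np.array(c['t'])
    d=np.c_[u,np.ones(len(u))]@R; return -R.T@t,d/np.linalg.norm(d,axis=1)[:,None]
def onz(c,px,z):
    o,d=ray(c,px); return o+d*((z-o[2])/d[:,2])[:,None]
def tri(c1,p1,c2,p2):
    A=np.zeros((3,3));b=np.zeros(3)
    for c,p in((c1,p1),(c2,p2)):
        o,d=ray(c,p);M=np.eye(3)-np.outer(d[0],d[0]);A+=M;b+=M@o
    return np.linalg.solve(A,b)
def proj(c,X):
    return cv2.projectPoints(np.array(X,float).reshape(-1,1,3),cv2.Rodrigues(np.array(c['R']))[0],np.array(c['t'],float),K(c),np.array(c['distortion']))[0].reshape(-1,2)
E
python3 - <<'E'
from h import *
s=camera_info("side");c=camera_info("scene")
P=onz(s,[(68,193),(164,277),(272,140),(180,78)],277);print(P.round(0))
print([np.linalg.norm(P[i]-P[(i+1)%4]).round() for i in range(4)])
print(onz(c,[(65,183),(126,243),(271,165)],277).round())
print(tri(s,(232,203),c,(225,222)))
a=cv2.imread('pics/side0.png')[120:290,150:290];b=cv2.imread('pics/scene0.png')[140:280,110:290]
a=cv2.resize(a,None,fx=3.5,fy=3.5,interpolation=2)[:,:];b=cv2.resize(b,(300*180//140,300),interpolation=2)
cv2.imwrite('pics/a.png',a)
b=cv2.imread('pics/scene0.png')[140:280,110:290]
cv2.imwrite('pics/b.png',cv2.resize(b,None,fx=4,fy=4,interpolation=2))
E
```

```text
[[ 827. -473.  277.]
 [ 870. -163.  277.]
 [ 474. -142.  277.]
 [ 444. -434.  277.]]
[np.float64(313.0), np.float64(396.0), np.float64(293.0), np.float64(385.0)]
[[ 827. -471.  277.]
 [ 862. -182.  277.]
 [ 479. -136.  277.]]
[ 626.59440084 -168.65153977  176.86885407]
```

View pics/a.png

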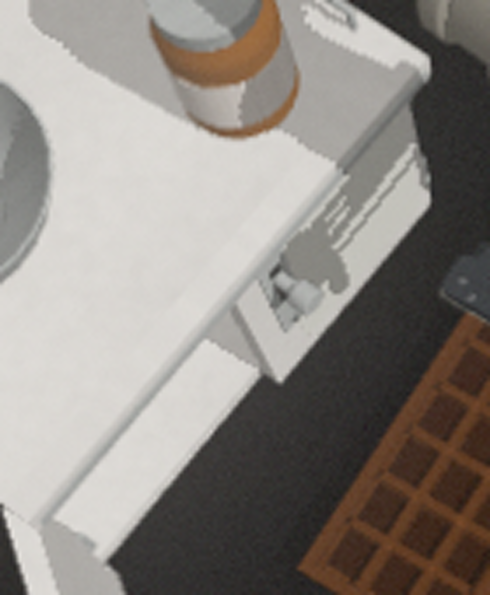

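View pics/b.png

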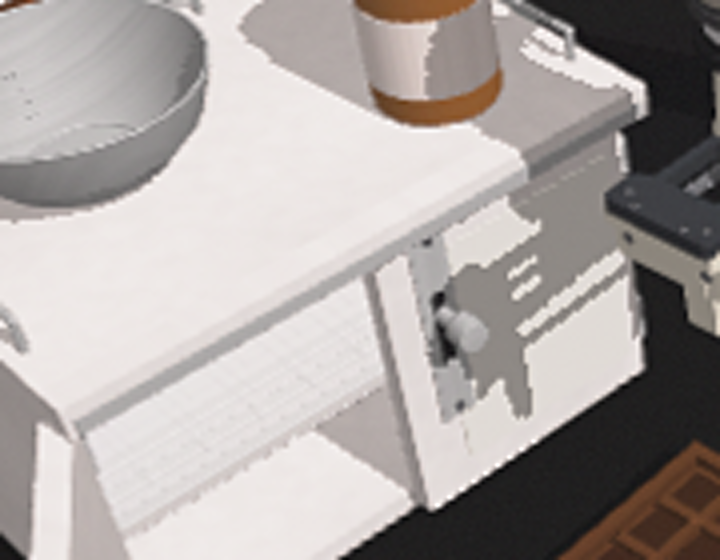

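The crops put the knob head at side (236.6,204.9) and scene (226.5,222.7). The top front corners are at side (160.6,269.4) and (270,137.7), and at scene (128,243) and (269.5,165).

Run:
```python
from h import *
s=camera_info("side");c=camera_info("scene")
k=tri(s,(236,205),c,(226.3,222.8));print('knob',k.round(1), proj(s,k),proj(c,k))
FL=tri(s,(160.6,269.4),c,(127.5,242.5));FR=tri(s,(270,137.7),c,(269.5,164.5));print(FL,FR)
P=onz(s,[(160.6,269.4),(270,137.7),(68,193)],277);print(P.round(1))
print(onz(c,[(127.5,242.5),(269.5,164.5)],277).round(1))
# leaf free edge: bottom front corner, a(278,381) b(430,508)
e=tri(s,(150+278/3.5,120+381/3.5),c,(110+430/4,140+508/4));print('leaf bottom edge corner',e)
e=tri(s,(150+37/3.5,120+523/3.5),c,(110+78/4,140+412/4));print('FL',e)
# mask-based front edge fit in side: white top pixels
```

```text
knob [ 629.3 -156.6  182.9] [[236.13066961 204.95715261]] [[226.16128356 222.81835418]]
[ 860.12497281 -178.38990017  279.4302989 ] [ 465.63472019 -154.67463053  263.96289825]
[[ 859.8 -179.3  277. ]
 [ 471.  -149.5  277. ]
 [ 827.  -473.2  277. ]]
[[ 859.2 -181.3  277. ]
 [ 479.6 -140.8  277. ]]
leaf bottom edge corner [ 659.94270948 -188.03296825   32.49781834]
FL [ 858.5373143  -178.71945758  276.28388859]
```

Run:
```python
from h import *
c=camera_info("scene");s=camera_info("side")
print('beaker,tub,bowl,spat handle,mould corners',onz(c,[(430,325),(385,375),(500,400),(308,310),(210,315),(322,265)],10).round())
print('jar',onz(s,[(218,150)],277).round())
```

```text
beaker,tub,bowl,spat handle,mould corners [[ 470.  340.   10.]
 [ 649.  324.   10.]
 [ 553.  546.   10.]
 [ 613.   79.   10.]
 [ 771. -102.   10.]
 [ 469.   14.   10.]]
jar [[ 560. -236.  277.]]
```

Emit:
carry_out(
  commands=[
    [[10,0,0,-0.12,0,0,0.6],[20,5,0,-0.24,0,0,0.6],[30,10,0,-0.36,0,0,0.6],[40,15,0,-0.48,0,0,0.6],[40,20,0,-0.6,0,0,0.6],[40,20,0,-0.6,0,0,0.6]],
  ],
)

```text
clock: 0.65
tcp_pos: [564.5, 23.5, 245.9]
tool_rot: [0.209, 0.673, 0.677, -0.212]
wrist_force: [-1.0, 0.6, -0.9]
width: 0.627
```

Run:
```python
from h import *
s=sense();print(s['clock'],s['joint_positions'].round(3),s['tcp_pos'],s['tool_rot'].round(3))
```

```text
0.65 [ 0.199  0.518  1.401 -0.601  1.396  0.353] [564.48444752  23.45033136 245.85817226] [ 0.209  0.673  0.677 -0.212]
```

Joint 4 rules out a fully horizontal tool pointing along -y. I'll use about 48° of tilt with the jaws across the knob, and look from close by first.

Emit:
carry_out(
  commands=[
    [[15,-20,0,-0.1,0,-0.03,0.6],[30,-40,-5,-0.18,0,-0.05,0.6],[45,-55,-10,-0.25,0,-0.08,0.6],[60,-70,-15,-0.25,0,-0.08,0.6],[60,-70,-15,-0.25,0,-0.08,0.6]],
  ],
)

```text
clock: 1.07
tcp_pos: [625.9, -52.9, 231.2]
tool_rot: [0.281, 0.671, 0.617, -0.301]
wrist_force: [-1.1, -0.3, 0.2]
width: 0.601
```

Run:
```python
from h import *
from scipy.spatial.transform import Rotation as Ro
s=sense();q=s['tool_rot'];print(s['clock'],s['joint_positions'].round(3),s['tcp_pos'].round(1),Ro.from_quat(np.r_[q[1:],q[0]]).as_matrix().round(3).tolist())
w=camera_info("wrist");I=get_image("wrist");cv2.imwrite("pics/w1.png",I)
import json;json.dump({k:np.array(v).tolist() for k,v in w.items()},open('w1.json','w'))
print(proj(w,[(629,-156,183)]))
```

```text
1.0667 [ 0.141  0.697  1.254 -0.827  1.475  0.434] [625.9 -52.9 231.2] [[0.058, 0.997, -0.057], [0.659, -0.081, -0.748], [-0.75, 0.006, -0.661]]
[[342.96433541 295.76392174]]
```

View pics/w1.png

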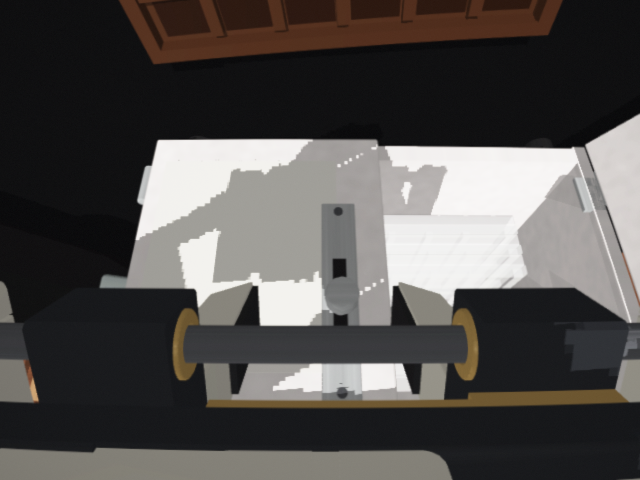

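The wrist view shows the knob head at (342,295), against a prediction of (343,296). The leaf's bottom edge runs (160,140)-(378,139), so I'll get yaw from that.

Run:
```python
from h import *
import json
w=json.load(open('w1.json'))
P=onz(w,[(160,140),(378,139)],30);print(P.round(1),np.degrees(np.arctan2(*(P[1]-P[0])[[1,0]])),np.linalg.norm(P[1]-P[0]))
```

```text
[[ 472.5 -171.9   30. ]
 [ 662.3 -189.1   30. ]] -5.199444419213989 190.61832695527463
```

Emit:
carry_out(
  commands=[
    [[2,-25,-11,0,0,0,0.6],[4,-50,-22,0,0,0,0.6],[5,-70,-32,0,0,0,0.6],[5,-85,-40,0,0,0,0.6],[5,-95,-44,0,0,0,0.6],[5,-101,-46,0,0,0,0.6],[5,-101,-46,0,0,0,0.6],[5,-101,-46,0,0,0,0.6]],
  ],
)

```text
clock: 1.78
tcp_pos: [630.0, -150.6, 188.5]
tool_rot: [0.283, 0.671, 0.617, -0.299]
wrist_force: [-0.8, 0.6, -0.1]
width: 0.603
```

Run:
```python
from h import *
s=sense();print(s['tcp_pos'].round(1),s['joint_positions'].round(3),s['wrist_force'])
w=camera_info("wrist");I=get_image("wrist");cv2.imwrite("pics/w2.png",I)
print(proj(w,[(630,-158,183)]))
```

```text
[ 630.  -150.6  188.5] [-0.008  0.716  1.347 -0.892  1.295  0.433] [-0.82655768  0.56780949 -0.11251729]
[[326.95552627 321.85117744]]
```

View pics/w2.png

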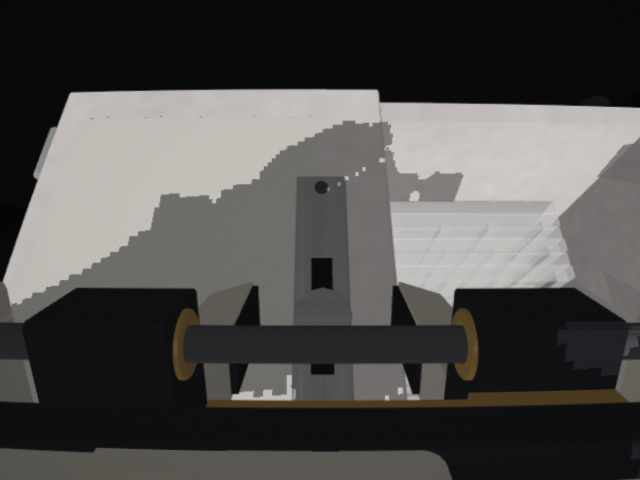

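The knob is centred between the pads, at about (322,315). I'll make the small final move and close.

Emit:
carry_out(
  commands=[
    [[0,-4,-4,0,0,0,0.6],[0,-4,-4,0,0,0,0.35],[0,-4,-4,0,0,0,0.2],[0,-4,-4,0,0,0,0.1],[0,-4,-4,0,0,0,0.1],[0,-4,-4,0,0,0,0.1],[0,-4,-4,0,0,0,0.1],[0,-4,-4,0,0,0,0.1]],
  ],
  grip_force=30,
)

```text
clock: 2.5
tcp_pos: [628.9, -154.8, 183.5]
tool_rot: [0.282, 0.671, 0.617, -0.301]
wrist_force: [-4.4, 2.1, 1.5]
width: 0.229
```

Emit:
carry_out(
  commands=[
    [[0,0,-4,0,0,0,0.1],[0,0,-8,0,0,0,0.1],[0,0,-12,0,0,0,0.1],[0,0,-16,0,0,0,0.1],[0,0,-20,0,0,0,0.1],[0,0,-23,0,0,0,0.1],[0,0,-25,0,0,0,0.1],[0,0,-25,0,0,0,0.1],[0,0,-25,0,0,0,0.1]],
  ],
)

```text
clock: 3.25
tcp_pos: [629.0, -154.8, 160.2]
tool_rot: [0.283, 0.671, 0.616, -0.301]
wrist_force: [-7.0, 4.4, 8.3]
width: 0.224
```

Emit:
carry_out(
  commands=[
    [[0,0,-2,0,0,0,0.1],[0,0,-3,0,0,0,0.1],[0,0,-3,0,0,0,0.1]],
  ],
)

```text
clock: 3.5
tcp_pos: [629.1, -154.9, 160.0]
tool_rot: [0.285, 0.671, 0.615, -0.301]
wrist_force: [-11.3, 8.9, 20.3]
width: 0.223
```

Run:
```python
from h import *
s=sense();print(s['tcp_pos'].round(1),s['joint_positions'].round(3),s['wrist_force'])
w=camera_info("wrist");I=get_image("wrist");cv2.imwrite("pics/w3.png",I[80:,150:500])
```

```text
[ 629.1 -154.9  160. ] [-0.013  0.751  1.372 -0.913  1.259  0.481] [-11.26623053   8.87717451  20.34697257]
```

View pics/w3.png

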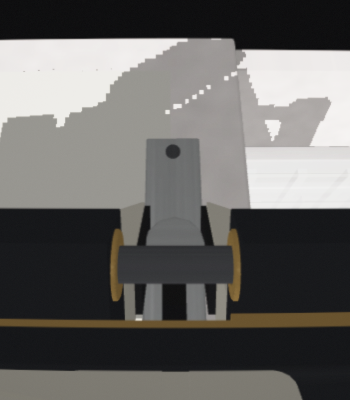

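The bolt is on its stop: the knob is at the slot's lower end and the force climbed to 20 N. I'll relax 2 mm and swing the leaf, turning the tool with it.

Emit:
carry_out(
  commands=[
    [[0,0,2,0,0,0,0.1],[-1,5.5,2,0,0,0.035,0.1],[-3,13.7,2,0,0,0.087,0.1],[-5,22,2,0,0,0.14,0.1],[-9,32.5,2,0,0,0.21,0.1],[-13,42.7,2,0,0,0.28,0.1],[-18.4,52.6,2,0,0,0.35,0.1],[-24,62,2,0,0,0.42,0.1],[-31,71,2,0,0,0.49,0.1],[-34,75.7,2,0,0,0.52,0.1],[-34,75.7,2,0,0,0.52,0.1]],
  ],
)

```text
clock: 4.47
tcp_pos: [595.0, -76.0, 177.8]
tool_rot: [0.307, 0.505, 0.774, -0.228]
wrist_force: [-37.0, -32.6, -3.2]
width: 0.227
```

Run:
```python
from h import *
s=sense();print(s['tcp_pos'].round(1),s['joint_positions'].round(3),s['wrist_force'])
H=np.array([470.7,-180.8]);v=s['tcp_pos'][:2]-H;print(np.hypot(*v),np.degrees(np.arctan2(v[1],v[0])-np.arctan2(25.9,158.4)))
for a in range(34,75,4):
    t=np.radians(a-30);r=v;d=np.array([[np.cos(t),-np.sin(t)],[np.sin(t),np.cos(t)]])@r-r
    print(a,d.round(1),round(t,3))
```

```text
[595.  -76.  177.8] [ 0.083  0.539  1.693 -0.993  0.947  0.297] [-37.04780678 -32.63269665  -3.24097739]
162.56848663033713 30.8494452721548
34 [-7.6  8.4] 0.07
38 [-15.8  16.3] 0.14
42 [-24.5  23.6] 0.209
46 [-33.7  30.2] 0.279
50 [-43.3  36.2] 0.349
54 [-53.4  41.5] 0.419
58 [-63.7  46.1] 0.489
62 [-74.4  49.9] 0.559
66 [-85.3  53. ] 0.628
70 [-96.4  55.4] 0.698
74 [-107.7   56.9] 0.768
```

Joint 4 hit its range limit and the arm rode up about 16 mm, so the bolt may have moved too. I'll release, back off and look.

Emit:
carry_out(
  commands=[
    [[0,0,0,0,0,0,0.3],[0,0,0,0,0,0,0.6],[0,0,0,0,0,0,0.6]],
  ],
)

```text
clock: 4.72
tcp_pos: [601.4, -73.2, 178.4]
tool_rot: [0.31, 0.505, 0.775, -0.221]
wrist_force: [-16.4, -14.0, -5.4]
width: 0.392
```

```bash
cat > st.py <<'E'
from h import *
from scipy.spatial.transform import Rotation as Ro
s=sense();q=s['tool_rot'];M=Ro.from_quat(np.r_[q[1:],q[0]]).as_matrix()
print(round(s['clock'],2),s['tcp_pos'].round(1),s['joint_positions'].round(3),s['wrist_force'].round(1),round(s['width'],2))
print('x',M[:,0].round(3),'y',M[:,1].round(3),'z',M[:,2].round(3))
E
python3 st.py
```

```text
4.72 [601.4 -73.2 178.4] [ 0.084  0.541  1.685 -0.994  0.937  0.298] [-16.4 -14.   -5.4] 0.39
x [-0.298  0.644 -0.704] y [ 0.919  0.393 -0.03 ] z [ 0.258 -0.656 -0.709]
```

Emit:
carry_out(
  commands=[
    [[-2,10,30,0,0,0,0.6],[-8,22,45,0.07,0.03,0,0.6],[-12,35,60,0.14,0.06,0,0.6],[-16,45,70,0.2,0.08,0,0.6],[-16,45,70,0.25,0.1,0,0.6],[-16,45,70,0.25,0.1,0,0.6]],
  ],
)

```text
clock: 5.22
tcp_pos: [594.8, -23.1, 254.6]
tool_rot: [0.214, 0.527, 0.811, -0.137]
wrist_force: [-0.2, -0.9, 0.9]
width: 0.6
```

```bash
python3 st.py
python3 - <<'E'
from h import *
import json
w=camera_info("wrist");I=get_image("wrist");cv2.imwrite("pics/w4.png",I)
json.dump({k:np.array(v).tolist() for k,v in w.items()},open('w4.json','w'))
E
```

```text
5.22 [594.8 -23.1 254.6] [ 0.062  0.407  1.518 -0.547  1.085 -0.128] [-0.2 -0.9  0.9] 0.6
x [-0.353  0.796 -0.492] y [0.913 0.407 0.004] z [ 0.204 -0.448 -0.871]
```

View pics/w4.png

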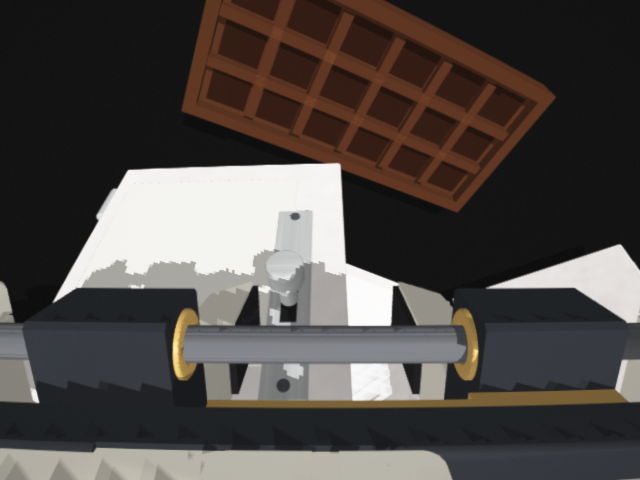

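The leaf is ajar. Its bottom edge runs (128,170)-(341,164) and the knob head is around (286,268). The knob sits between the plate's two screws, at (295,216) and (283,385).

Run:
```python
from h import *
import json
w=json.load(open('w4.json'))
P=onz(w,[(128,170),(341,164)],30);d=P[1]-P[0];a=np.arctan2(d[1],d[0]);print(P.round(1),np.degrees(a)+5.2)
H=np.array([470.7,-180.8])
u=np.array([np.cos(a),np.sin(a),0]);n=np.array([-u[1],u[0],0])
o,D=ray(w,[(286,268),(295,216),(283,385)])
for i,off in ((0,27),(1,2),(2,2)):
    p0=np.r_[H,0]+n*(9+off);t=((p0-o)@n)/(D[i]@n);X=o+D[i]*t;print(X.round(1),((X-p0)@u).round(1))
```

```text
[[ 466.7 -172.    30. ]
 [ 641.   -89.3   30. ]] 30.563991720740507
[595.9 -81.6 175.7] 155.6
[ 606.6 -104.2  100.4] 155.6
[ 606.4 -104.3  237. ] 155.4
```

The bolt rose back to about 9 mm, with the knob at z≈176. The leaf is at 30.5°. I'll regrip at the gentler tilt and draw it down again.

Emit:
carry_out(
  commands=[
    [[0,-8,-16,0,0,0,0.6],[0,-17,-32,0,0,0,0.6],[0,-29,-46,0,0,0,0.6],[0,-42,-60,0,0,0,0.6],[0,-51,-70,0,0,0,0.6],[0,-55,-76,0,0,0,0.6],[0,-55,-76,0,0,0,0.6]],
  ],
)

```text
clock: 5.85
tcp_pos: [592.5, -78.2, 173.8]
tool_rot: [0.212, 0.526, 0.812, -0.14]
wrist_force: [-0.3, -0.2, 0.3]
width: 0.601
```

```bash
python3 st.py
```

```text
5.85 [592.5 -78.2 173.8] [-0.04   0.481  1.647 -0.614  0.874 -0.092] [-0.3 -0.2  0.3] 0.6
x [-0.357  0.795 -0.491] y [ 0.913  0.407 -0.005] z [ 0.196 -0.45  -0.871]
```

Correct by about (2,0,+4), grip, then draw down.

Emit:
carry_out(
  commands=[
    [[2,0,4,0,0,0,0.6],[2,0,4,0,0,0,0.35],[2,0,4,0,0,0,0.2],[2,0,4,0,0,0,0.1],[2,0,4,0,0,0,0.1],[2,0,4,0,0,0,0.1],[2,0,4,0,0,0,0.1]],
  ],
  grip_force=30,
)

```text
clock: 6.43
tcp_pos: [594.7, -78.0, 180.1]
tool_rot: [0.212, 0.526, 0.811, -0.14]
wrist_force: [0.4, -0.2, 2.7]
width: 0.224
```

Emit:
carry_out(
  commands=[
    [[0,0,-3,0,0,0,0.1],[0,0,-6,0,0,0,0.1],[0,0,-9,0,0,0,0.1],[0,0,-12,0,0,0,0.1],[0,0,-15,0,0,0,0.1],[0,0,-17,0,0,0,0.1],[0,0,-17,0,0,0,0.1],[0,0,-17,0,0,0,0.1]],
  ],
)

```text
clock: 7.1
tcp_pos: [594.9, -78.1, 162.5]
tool_rot: [0.212, 0.526, 0.811, -0.14]
wrist_force: [-3.7, -4.2, 0.1]
width: 0.227
```

```bash
python3 st.py
```

```text
7.1 [594.9 -78.1 162.5] [-0.04   0.498  1.653 -0.627  0.853 -0.071] [-3.7 -4.2  0.1] 0.23
x [-0.356  0.795 -0.492] y [ 0.913  0.407 -0.003] z [ 0.198 -0.45  -0.871]
```

Emit:
carry_out(
  commands=[
    [[0,0,-2,0,0,0,0.1],[0,0,-4,0,0,0,0.1],[0,0,-5,0,0,0,0.1],[0,0,-5,0,0,0,0.1]],
  ],
)

```text
clock: 7.43
tcp_pos: [594.9, -78.2, 157.7]
tool_rot: [0.212, 0.526, 0.811, -0.14]
wrist_force: [-4.0, -4.1, 0.2]
width: 0.227
```

Run:
```python
from h import *
a=get_image("wrist")[120:,150:500];b=cv2.resize(get_image("scene")[140:290,110:330],None,fx=2,fy=2,interpolation=2)
o=np.zeros((360,800,3),np.uint8);o[:,:350]=a;o[:300,355:795]=b;cv2.imwrite("pics/w5.png",o)
```

```text
(no output)
```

View pics/w5.png

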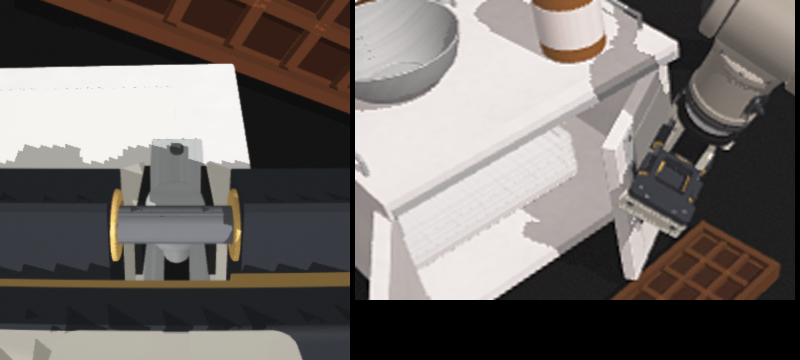

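Emit:
carry_out(
  commands=[
    [[0,0,-2,0,0,0,0.1],[0,0,-4,0,0,0,0.1],[0,0,-4,0,0,0,0.1]],
  ],
)

```text
clock: 7.78
tcp_pos: [596.0, -79.3, 156.8]
tool_rot: [0.215, 0.526, 0.811, -0.14]
wrist_force: [-7.8, -5.4, 14.9]
width: 0.222
```

The bolt is on the stop again, with +15 N at 156.8. I'll swing on in smaller steps and watch joint 4.

Emit:
carry_out(
  commands=[
    [[0,0,3,0,0,0,0.1],[-5.5,6.5,3,0,0,0.05,0.1],[-11.4,12.4,3,0,0,0.1,0.1],[-17.6,18.2,3,0,0,0.157,0.1],[-24,23.6,3,0,0,0.21,0.1],[-31,28.7,3,0,0,0.26,0.1],[-31,28.7,3,0,0,0.26,0.1]],
  ],
)

```text
clock: 8.37
tcp_pos: [563.6, -48.3, 157.2]
tool_rot: [0.229, 0.416, 0.873, -0.11]
wrist_force: [-0.5, -1.6, -2.4]
width: 0.225
```

```bash
python3 st.py
```

```text
8.37 [563.6 -48.3 157.2] [-0.025  0.41   1.831 -0.657  0.659 -0.228] [-0.5 -1.6 -2.4] 0.23
x [-0.549  0.676 -0.491] y [ 0.776  0.63  -0.001] z [ 0.309 -0.382 -0.871]
```

That went cleanly to about 45°. I'll release, lift away, and work out the turn for pushing from behind with a vertical tool.

Emit:
carry_out(
  commands=[
    [[0,0,0,0,0,0,0.4],[0,0,0,0,0,0,0.6],[0,0,0,0,0,0,0.6],[0,0,0,0,0,0,0.6],[-5,6,14,0,0,0,0.6],[-11,13,31,0,0,0,0.6],[-20,24,55,0,0,0,0.6],[-28,34,85,0,0,0,0.6],[-30,38,120,0,0,0,0.6],[-30,38,150,0,0,0,0.3],[-30,38,150,0,0,0,0]],
  ],
)

```text
clock: 9.28
tcp_pos: [537.4, -10.3, 314.2]
tool_rot: [0.235, 0.417, 0.872, -0.107]
wrist_force: [1.6, -0.1, 0.9]
width: 0.499
```

```bash
python3 st.py
python3 - <<'E'
from h import *
from scipy.spatial.transform import Rotation as Ro
s=sense();q=s['tool_rot'];M=Ro.from_quat(np.r_[q[1:],q[0]])
y=np.array([np.cos(.0),np.sin(.0),0]);z=np.array([0,0,-1.]);T=Ro.from_matrix(np.c_[np.cross(y,z),y,z])
print((T*M.inv()).as_rotvec().round(3))
H=np.array([470.7,-180.8])
for th in (45.5,60,75,90,100):
    a=np.radians(th-5.2);u=np.array([np.cos(a),np.sin(a)]);n=np.array([-u[1],u[0]]);print(th,[(H+r*u-o*n).round().tolist() for r,o in((160,48),(160,30))])
b=cv2.resize(get_image("scene")[120:300,90:350],None,fx=2,fy=2,interpolation=2);cv2.imwrite("pics/s6.png",b)
E
```

```text
9.28 [537.4 -10.3 314.2] [ 0.06   0.19   1.659 -0.489  1.02  -0.417] [ 1.6 -0.1  0.9] 0.5
x [-0.542  0.676 -0.498] y [0.777 0.63  0.009] z [ 0.32  -0.382 -0.867]
[ 0.498  0.186 -0.663]
45.5 [[624.0, -114.0], [612.0, -100.0]]
60 [[602.0, -78.0], [587.0, -67.0]]
75 [[571.0, -47.0], [554.0, -41.0]]
90 [[533.0, -26.0], [515.0, -24.0]]
100 [[505.0, -17.0], [487.0, -19.0]]
```

View pics/s6.png

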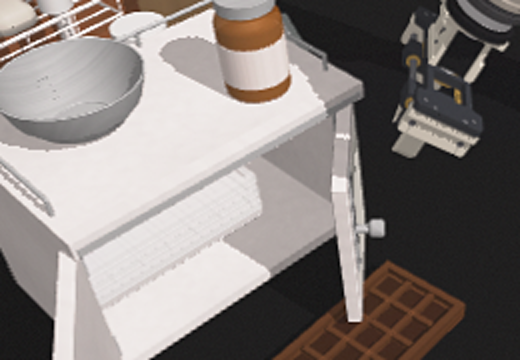

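The leaf stands ajar with the knob at (375,228) and everything else undisturbed. Next I go round to the back of the leaf, tool vertical and fingers shut.

Emit:
carry_out(
  commands=[
    [[10,0,0,0.06,0.02,-0.08,0],[25,0,0,0.12,0.045,-0.16,0],[40,0,0,0.18,0.07,-0.24,0],[60,0,0,0.24,0.09,-0.32,0],[80,-15,0,0.3,0.11,-0.4,0],[93,-35,0,0.36,0.135,-0.48,0],[93,-60,0,0.42,0.16,-0.56,0],[93,-80,0,0.47,0.175,-0.63,0],[93,-95,0,0.498,0.186,-0.663,0],[93,-102,0,0.498,0.186,-0.663,0],[93,-102,0,0.498,0.186,-0.663,0]],
  ],
)

```text
clock: 10.25
tcp_pos: [627.5, -114.9, 305.1]
tool_rot: [-0.007, 0.707, 0.708, -0.002]
wrist_force: [-0.6, 0.9, -0.6]
width: 0.004
```

```bash
python3 st.py
```

```text
10.25 [ 627.5 -114.9  305.1] [-0.303  0.537  1.061  0.003  1.557 -0.304] [-0.6  0.9 -0.6] 0.0
x [-0.001  1.     0.007] y [ 1.     0.002 -0.012] z [-0.012  0.007 -1.   ]
```

Emit:
carry_out(
  commands=[
    [[3,1,-15,0,0,0,0],[5,2,-30,0,0,0,0],[5,2,-45,0,0,0,0],[5,2,-58,0,0,0,0],[5,2,-68,0,0,0,0],[5,2,-76,0,0,0,0],[5,2,-76,0,0,0,0]],
  ],
)

```text
clock: 10.83
tcp_pos: [632.0, -109.6, 229.2]
tool_rot: [-0.007, 0.705, 0.709, -0.001]
wrist_force: [-0.4, 0.0, -1.5]
width: 0.007
```

Emit:
carry_out(
  commands=[
    [[-10,5,0,0,0,0,0],[-20,10,0,0,0,0,0],[-28,20,0,0,0,0,0],[-36,31,0,0,0,0,0],[-45,43,0,0,0,0,0],[-50,48,0,0,0,0,0],[-55,52,0,0,0,0,0],[-60,57,0,0,0,0,0],[-66,61,0,0,0,0,0],[-72,65,0,0,0,0,0],[-78,69,0,0,0,0,0]],
  ],
)

```text
clock: 11.75
tcp_pos: [554.2, -41.8, 231.1]
tool_rot: [-0.006, 0.706, 0.708, -0.001]
wrist_force: [1.3, -1.7, 0.0]
width: 0.003
```

Emit:
carry_out(
  commands=[
    [[-6,3,0,0,0,0,0],[-12,6,0,0,0,0,0],[-18,9,0,0,0,0,0],[-25,12,0,0,0,0,0],[-32,14,0,0,0,0,0],[-39,17,0,0,0,0,0],[-46,18,0,0,0,0,0],[-53,20,0,0,0,0,0],[-60,21,0,0,0,0,0],[-67,22,0,0,0,0,0],[-73,22,0,0,0,0,0],[-78,22,0,0,0,0,0]],
  ],
)

```text
clock: 12.75
tcp_pos: [476.0, -19.8, 231.2]
tool_rot: [-0.006, 0.706, 0.708, -0.001]
wrist_force: [1.0, -0.6, -0.5]
width: 0.007
```

```bash
python3 st.py
```

```text
12.75 [476.  -19.8 231.2] [-0.206  0.274  1.673  0.006  1.204 -0.212] [ 1.  -0.6 -0.5] 0.01
x [-0.004  1.     0.007] y [ 1.     0.004 -0.009] z [-0.009  0.007 -1.   ]
```

Now move clear of the leaf (back by +x, then up and away) and check.

Emit:
carry_out(
  commands=[
    [[20,3,0,0,0,0,0],[45,10,10,0,0,0,0],[65,30,40,0,0,0,0],[80,60,75,0,0,0,0],[90,95,105,0,0,0,0],[95,130,130,0,0,0,0],[95,160,130,0,0,0,0],[95,160,130,0,0,0,0]],
  ],
)

```text
clock: 13.42
tcp_pos: [571.7, 146.5, 363.5]
tool_rot: [-0.006, 0.704, 0.711, 0.002]
wrist_force: [0.9, 0.1, -0.3]
width: 0.004
```

```bash
python3 st.py
python3 - <<'E'
from h import *
a=cv2.resize(get_image("scene")[110:330,60:360],(545,400),interpolation=2);b=get_image("side")[60:360,50:370]
cv2.imwrite("pics/f_scene.png",get_image("scene"));cv2.imwrite("pics/f_side.png",get_image("side"))
o=np.zeros((600,800,3),np.uint8);o[:300,:320]=b;o[:300,325:795]=cv2.resize(get_image("scene")[110:300,60:358],(470,300),interpolation=2)
o[300:,:400]=cv2.resize(get_image("side")[120:240,180:260],(400,600),interpolation=2)[:300]
o[300:,400:]=cv2.resize(get_image("scene")[160:300,220:407],(400,300),interpolation=2)
cv2.imwrite("pics/f.png",o)
E
```

```text
13.42 [571.7 146.5 363.5] [0.115 0.416 1.103 0.012 1.627 0.106] [ 0.9  0.1 -0.3] 0.0
x [-0.01   1.     0.011] y [ 1.     0.01  -0.005] z [-0.005  0.011 -1.   ]
```

View pics/f.png

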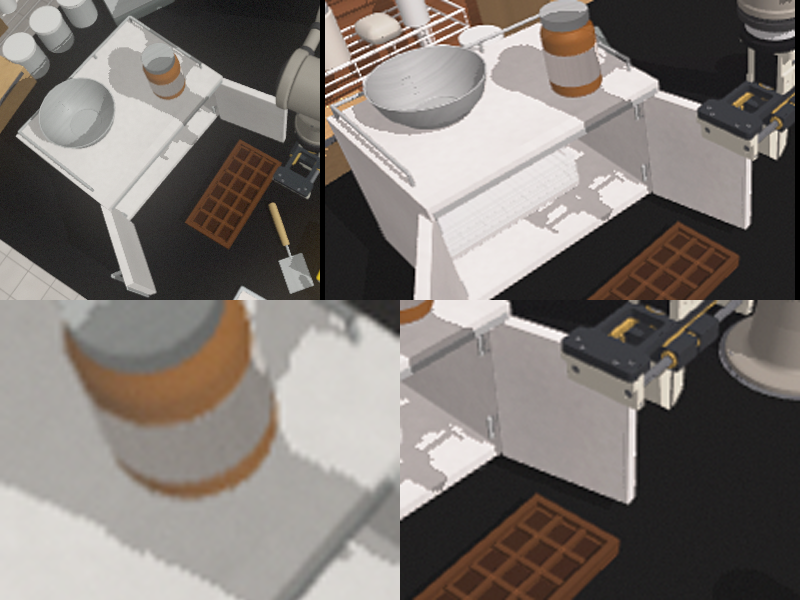

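Run:
```python
from h import *
c=camera_info("scene");H=np.array([470.7,-180.8])
P=onz(c,[(328.5,254.4)],30)[0];v=P[:2]-H;print(P.round(1),np.hypot(*v),np.degrees(np.arctan2(v[1],v[0]))+5.2)
# s6: knob & leaf bottom corner; 2x crop from (90,120)
P=onz(c,[(90+355/2,120+320/2)],30)[0];v=P[:2]-H;th=np.arctan2(v[1],v[0]);print(np.degrees(th)+5.2)
for th in np.radians([39,40.5,42]):
    u=np.array([np.cos(th),np.sin(th),0]);n=np.array([-u[1],u[0],0]);p=np.r_[H,0]+n*36
    o,D=ray(c,[(90+374/2,120+228/2)]);X=o+D[0]*(((p-o)@n)/(D[0]@n));print(X.round(1),(X-p)@u)
    k=np.r_[H,159]+157*u+36*n;k2=k.copy();k2[2]=180;print(proj(c,[k,k2]))
for n in("scene","side"):
    a,b=[cv2.cvtColor(cv2.imread(f'pics/{p}.png'),6).astype(int) for p in(n+'0','f_'+n)]
    d=(abs(a-b)>40).astype(np.uint8);d=cv2.morphologyEx(d,cv2.MORPH_OPEN,np.ones((3,3)));m,_,st,_=cv2.connectedComponentsWithStats(d);print(n,[r.tolist() for r in st[1:] if r[4]>60])
```

```text
[442.   15.4  30. ] 198.27670342364675 103.51337311330177
47.05954973952439
[530.3 -86.2 113.2] 105.82303230420773
[[274.84292027 234.36098377]
 [274.22555035 227.91831032]]
[555.8 -60.8 146. ] 142.676880308683
[[276.54694026 234.05219348]
 [275.95318603 227.60995011]]
[607.8  -8.9 212.9] 216.88149123367617
[[278.23903693 233.71437826]
 [277.66874414 227.27263385]]
scene [[366, 0, 46, 17, 477], [420, 0, 25, 45, 325], [453, 0, 22, 43, 822], [477, 0, 42, 150, 2319], [276, 5, 142, 87, 3413], [329, 14, 32, 18, 368], [465, 50, 6, 18, 68], [362, 55, 8, 11, 64], [269, 87, 55, 57, 1968], [423, 88, 44, 33, 540], [324, 92, 40, 31, 640], [209, 110, 17, 7, 103], [347, 114, 32, 56, 765], [199, 118, 17, 12, 107], [329, 126, 36, 10, 184], [481, 136, 14, 19, 137], [303, 141, 31, 40, 600], [210, 145, 9, 20, 112], [289, 145, 28, 9, 116], [166, 151, 78, 56, 1116], [369, 151, 20, 18, 211], [441, 155, 34, 23, 321], [236, 156, 119, 99, 4590], [378, 178, 44, 21, 323], [212, 204, 12, 13, 96], [247, 204, 18, 14, 80], [201, 208, 8, 25, 79], [206, 210, 64, 57, 741], [215, 218, 11, 14, 90], [211, 231, 8, 13, 78]]
side [[236, 0, 199, 206, 15752], [469, 0, 21, 16, 154], [527, 0, 37, 17, 408], [410, 7, 41, 57, 1097], [501, 11, 41, 39, 388], [158, 40, 14, 30, 219], [402, 47, 36, 27, 568], [382, 57, 11, 15, 100], [433, 65, 52, 45, 902], [353, 88, 17, 16, 122], [174, 98, 22, 13, 174], [204, 104, 19, 12, 151], [392, 104, 27, 8, 149], [202, 122, 13, 9, 65], [158, 130, 88, 54, 1301], [247, 169, 11, 12, 80], [227, 169, 45, 60, 433], [319, 169, 19, 33, 322], [237, 182, 11, 12, 83], [226, 201, 11, 13, 99], [214, 210, 12, 15, 97], [366, 211, 11, 8, 65], [358, 228, 11, 15, 74]]
```

```bash
python3 -c "
from workcell import order
print(order.hand_in())"
```

```text
the job is handed in; nothing more can be done
None
```

The flush bolt is drawn fully down and the shut leaf now stands open at about 103°. The job is handed in at about 13.5 s on the robot's clock, with the arm clear of everything.

- **How it went:** I gripped the knob, slid it down to its stop and started the leaf open. I regripped once on the way to about 45°, then pushed the leaf from behind with closed fingers.
- **What went wrong:** During the first pull, joint 4 came up against its range limit and the arm lifted. This let the bolt creep back up to about 9 mm with the leaf already open about 30°. I regripped and drew it down to its stop again (15 N felt there) before swinging further.
- **Bolt check:** The knob's last sighting, at about 45° open, matched a knob height of 159 mm, which is fully down. I did not see the knob again after the final push because the open leaf hides it, but nothing touched it from then on.
- **Bystanders:** Comparing before and after pictures showed changes only where the robot, the leaf and shadows had moved. The jar and the brown mould looked unmoved in the last view.
- **Forces:** The highest wrist reading between moves was about 50 N, during that first pull.

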